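Seat the knurled collar on the filter unit and hold it home

TASK

Pick up the knurled steel collar from the bench, set it over the boss of the filter unit and turn it, pressing lightly, until its hidden keyways drop over the boss's pins; then push it down against the spring until its rim is fully home, level and flush on the deck. Finish while still holding it pushed home: do not let go. Leave the other things on the bench where they are.

Things in the scene. Friction and masses are not known exactly. Their poses are not given: they have to be found in the camera images.
- collar: knurled steel collar: a round cap 56 mm across, 40 mm tall, 0.2 to 0.31 kg, with a closed flat top and straight knurled side, right way up (open end down) on the bench. Origin at the centre of its open lower rim, z up. In its bore (31 mm wide, 34 mm deep) are three hidden blind keyways 120 degrees apart, 11 mm wide, 14 mm high from the rim; their angle is not told: find it by turning.
- collar_top (a point): centre of the collar's flat closed top, 40 mm above its rim, z up. Nothing on the outside, nor the yaw given, shows where the keyways are; they repeat every third of a turn. Let go on the boss, the collar stands by itself, but may lean by up to 7 degrees; gripped leaning, it cannot be pushed fully home.
- unit: steel filter unit fixed to the bench: round foot 110 mm across, 10 mm tall, on it a drum 72 mm across whose flat top (the deck) is 50 mm above the bench; a drain spout (no higher than 46 mm) points along its +x, out to 86 mm from the axis. Origin at the centre of its underside. Its yaw says nothing about where the pins point.
- seat (a point): centre of the unit's flat deck, 50 mm above the bench, z up. The collar's rim rests on this deck when fully home. With the pins in the keyways the collar slides down freely until its rim is 5 mm above the deck and its ceiling meets the boss; the last 5 mm press the sprung boss down (9.5 N at home, collar's weight included); let go, it rises again.
- boss_top (a point): where the top of the unit's upright steel boss stands as built, 39 mm above the deck, on the axis. The boss is 26 mm thick, its top edge bevelled 4 mm. It is on a spring: it presses straight down 5.5 mm at most and does not turn; about 5.5 N starts it down and each mm takes 0.8 N more.
- pin_tops (a point): point on the boss's axis at the height of its pin tops, 16 mm above the deck. Three round pins 6 mm thick, 120 degrees apart, stick out level from the boss to 19.5 mm from the axis, at an angle that differs each time and is not told. While the pins are under the collar's rim, the rim stays 16 mm (boss up) to 10.5 mm (boss pressed down) above the deck; a pin caught on a keyway's edge can let it sink to about 6.5 mm: turn on a little.
- cup_a: small cream specimen cup with a blue lid, 49 mm across, 58 mm tall, upright; a bystander; origin at the centre of its underside
- dishes: stack of three pinkish culture dishes, 90 mm across, 36 mm tall; a bystander; origin at the centre of the underside
- dish: one yellowish culture dish, 90 mm across, 12 mm tall; a bystander; origin at the centre of the underside
- spacer: smooth flat steel ring, open through, 64 mm outside, 44 mm inside, 12 mm tall; a bystander, not the collar; origin at the centre of the underside
- marker: white marker pen with a black cap lying along its x axis, about 133 mm long (47 mm to -x and 85 mm to +x of the origin), 14 mm thick; a bystander; origin on its underside
- reagent: amber jar with a white cap, 50 mm across, 110 mm tall; a bystander; origin at the centre of its underside
Mind the look-alikes: they are no part of the job. What is shaped like the unit but purple or turquoise is not meant.

How it is judged:
By the outcome, as a careful person would: the job done as asked, in the order asked, and still so for the second after the job is handed in, while the arm keeps its last pose, push and grip.
It also fails if it takes over 51 s, if anything falls off the work surface, if the arm or the gripper's body presses on something with over 40 N, if the wrist force passes 120 N, or if a joint passes its speed limit or range.

ROBOT

A 7-joint arm with a two-finger parallel gripper is mounted at the origin on the work surface. World frame = base frame: x ahead of the robot, y to its left, z up, the work surface at z = 0. Lengths are in m, angles in rad, forces in N, time in s.
With the tool pointing down it reaches from about 0.425 to 0.875 m from the base axis. Payload 4.7 kg.
Tool frame: the origin (TCP) lies at the very end of the fingers, on their centre line; the grasp point (between the pads) lies 19 mm behind it; z points along the fingers, y is the line along which they close (so a half turn about z gives the same grasp; the last joint's range is limited). The gripper opens to 87 mm and grips with 3 to 60 N. Pads are 19 mm wide; open, the fingers measure 117 mm over their backs; the gripper's body (75 mm by 190 mm) begins 51 mm behind the grasp point.
Start: joints at [-1.332, 0.321, -0.07, 1.45, 0.023, 1.371, -0.057], TCP at [0.145, 0.634, 0.223] pointing down, gripper open.
Joint ranges: [-2.86, 2.86], [-0.3, 2.09], [-1.38, 1.24], [0.06, 2.45], [-1.56, 4.7], [0.09, 2.05], [-2.69, 2.69]. Speed limits (rad/s): [2.57, 2.57, 3.14, 3.14, 3.14, 3.14, 3.14].

INTERFACE

Orientations are given as a rotation vector (axis times angle).
In Python, from bench import ctrl, imaging, ticket gives the robot as it stands.
- The arm moves only by the tool jog_arm, never from a script. Its argument "rows" is text: rows parted by semicolons, each of 7 numbers parted by spaces: the shift along the tool's x, y, z in cm, then the turn, a rotation vector about the tool's x, y, z in rad, then the closure, from -1 (fully open) to 1 (shut), so that 0 is half open. A call has 1 to 5 rows; each row shifts and turns the commanded pose from where the row before left it, along the tool's axes as they then stand; what a row does not reach is not made up. A row lasts 1/8 s, in which the tool goes at most 62.5 mm and 10.7 degrees, less where a joint would pass 70% of its speed; a pose out of reach is approached as far as the arm can. A call with a gripper value outside its range is refused whole. The fingers move at their own pace and stop on an object; "force" is the grip in N (left out, the last holds). Time passes only in rows, so rows that do not move let the fingers close. It gives the time, the measured TCP pose, the force, the opening and the grip force at its end, in the units of the state.
- ctrl.get_state(): the state, without advancing time (a new reading comes with each control period).
- imaging.get_image(name): name is "scene" or "side" or "wrist"; returns a dict with "img" (480x640x3 uint8, blue, green, red), "vertical_fov" (degrees; the focal length in pixels is half the picture's height over the tangent of half this angle, whatever the lens; pixels are square), "cx", "cy" (the principal point, pixels), "origin" and "orientation" of the camera in the world. Camera axes: x right, y down, z forward; pixel columns grow to the right and rows downward; lengths in m; the calibration is good to about 2 mm. A picture is of the moment at which its call begins. There is no depth.
- ticket.close_job(): hands the job in; it is judged then, once.
The state is a dict: "time": time; "joint_positions": joint angles; "qd": joint speeds; "joint_torque": joint torques, N m; "position": TCP position; "tool_rot": TCP orientation; "ft_force": force on the tool from outside, world axes, zero at the start; "torque": the same for the moment, N m; "grip_width": opening from 0.0 (shut) to 1.0 (fully open); "grip_force": force on a finger pad.
Only numpy, scipy, OpenCV 4.12 (cv2) and the standard library are available. Lean on these libraries where they do the work, as an engineer would, in place of code of your own. Each camera call takes 0.05 s, during which the arm holds its last target. There are 200 camera calls.

## Working session

There is one attempt and no reset: what is moved stays moved. The work goes in short steps, Python scripts to look and compute and a tool call to move; the robot and the scene stay as the last step left them, time stands still between calls to the robot, and variables do not carry over. Pictures are saved under pics/ and viewed, at most 10 in all, crops included, and the job is handed in when it is done.

Besides the shell and the picture viewer there is one more tool, called after "Emit:" as a command line: name --argument value ..., lists and objects as JSON in quotes. jog_arm: Moves the arm, as the interface text tells. Its arguments: {"type":"object","properties":{"rows":{"type":"string"},"force":{"type":"number"}},"required":["rows"]}

```bash
mkdir -p pics; cat > h.py <<'E'
import numpy as np, cv2, sys
from scipy.spatial.transform import Rotation as R
from bench import ctrl, imaging, ticket
def snap(n,f):
    d=imaging.get_image(n); cv2.imwrite('pics/'+f,d['img']); m={k:d[k] for k in d if k!='img'}
    np.save('pics/'+f+'.npy',m,allow_pickle=True); return d
def ray(m,u,v):
    f=240/np.tan(np.radians(m['vertical_fov'])/2)
    o=np.array(m['orientation'],float)
    r=R.from_rotvec(o) if o.size==3 else (R.from_matrix(o) if o.size==9 else R.from_quat(o))
    return np.array(m['origin']), r.apply([(u-m['cx'])/f,(v-m['cy'])/f,1])
def atz(m,u,v,z):
    o,d=ray(m,u,v); return o+d*(z-o[2])/d[2]
def load(f): return np.load('pics/'+f+'.npy',allow_pickle=True).item()
E
python3 - <<'E'
from h import *
for n in('scene','side'):
    d=snap(n,n+'1.png'); print(n,[d[k] for k in d if k!='img'])
print(ctrl.get_state())
E
```

```text
scene [42.6564595978546, 321.6570242751051, 245.09838554969667, array([ 1.12100272, -0.88387474,  1.21519784]), array([-2.26415698, -0.73416521,  0.30917091])]
side [48.628062440834206, 320.70764055881835, 238.1494486747832, array([ 0.05829289, -0.86758496,  1.00904351]), array([-2.2689363 ,  0.48846639, -0.21011695])]
{'time': 0.1, 'joint_positions': array([-1.33191012,  0.32172914, -0.07007437,  1.4515701 ,  0.02260514,
        1.37081528, -0.05689126]), 'qd': array([ 8.76817125e-04, -1.53546145e-03, -1.45604062e-03, -1.36232161e-03,
        2.07132447e-03, -4.09545130e-05,  2.16374750e-03]), 'joint_torque': array([-3.62564924e-04, -4.92570877e+01, -4.05866252e-01, -3.13396454e+01,
       -6.41759299e-02,  3.95805726e-02,  6.23122810e-05]), 'position': array([0.14482619, 0.6331379 , 0.22157505]), 'tool_rot': array([-3.52296091e-01, -3.12168403e+00,  2.72201381e-03]), 'ft_force': array([-0.30162436,  0.09387722, -0.54676344]), 'torque': array([-0.03370459, -0.02668108,  0.01265629]), 'grip_force': 0.0, 'grip_width': 0.9977095004292259}
```

View pics/scene1.png

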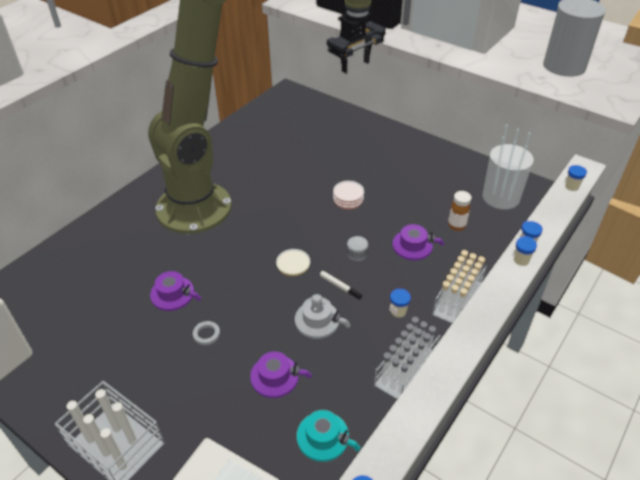

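View pics/side1.png

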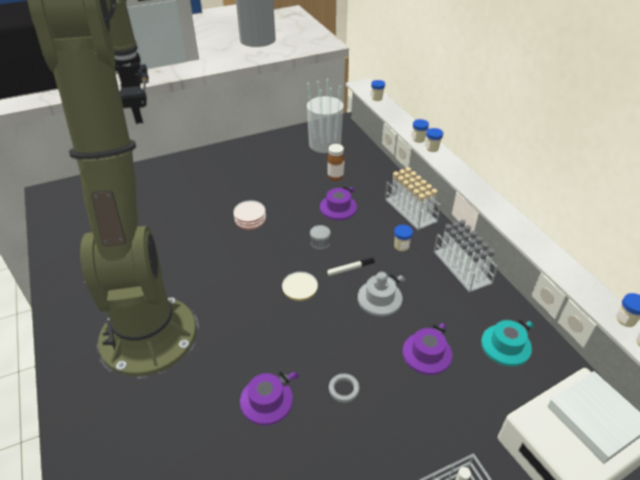

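Collar candidates: the grey cap at scene (358,247) / side (320,236), and the flat ring at scene (206,332), which is the open-through spacer. The cap is tall, closed and grey, so it fits the collar. The unit is the grey one at scene (317,313) / side (380,290); the others are purple or turquoise. I'll confirm this in a crop.

```bash
python3 - <<'E'
from h import *
a=cv2.imread('pics/scene1.png')[225:345,270:430]; b=cv2.imread('pics/side1.png')[215:335,290:450]
cv2.imwrite('pics/crop1.png',np.hstack([cv2.resize(x,None,fx=2.5,fy=2.5*1,interpolation=cv2.INTER_CUBIC) for x in(a,b)]))
for f,c,u in(('scene1.png',(358,243),(317,298)),('side1.png',(320,232),(381,277))):
    m=load(f); print(f,atz(m,*c,.04),atz(m,*u,.089))
E
```

```text
scene1.png [0.50344986 0.12292972 0.04      ] [ 0.55284201 -0.13057759  0.089     ]
side1.png [0.49781401 0.12378232 0.04      ] [ 0.5418665  -0.13263769  0.089     ]
```

View pics/crop1.png

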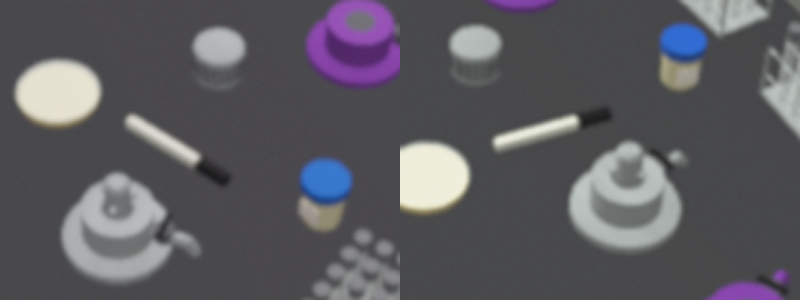

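The crop confirms it. The cap at crop (219,45) and (475,43) is closed-topped and knurled, so it's the collar, at about (0.500, 0.1235). The grey unit's boss top is at crop (117,185) and (629,152), about (0.547, -0.131). Moving over the collar now.

Emit:
jog_arm --rows "-4.6 -4.1 0 0 0 0 -1;-4.6 -4.1 0 0 0 0 -1;-4.6 -4.1 0 0 0 0 -1;-4.6 -4.1 0 0 0 0 -1;-4.6 -4.1 0 0 0 0 -1"

```text
time: 0.72
position: [0.3243, 0.3805, 0.2223]
tool_rot: [-0.352, -3.122, 0.0]
ft_force: [0.7, 1.4, 0.6]
grip_width: 1.002
grip_force: 0.0
```

Emit:
jog_arm --rows "-4.6 -4.1 0 0 0 0 -1;-4.6 -4.1 0 0 0 0 -1;-4.6 -4.1 0 0 0 0 -1;-4.6 -4.1 0 0 0 0 -1;-4.0 -4.0 0 0 0 0 -1"

```text
time: 1.35
position: [0.4972, 0.1317, 0.2224]
tool_rot: [0.353, 3.122, 0.0]
ft_force: [1.3, 1.2, 0.7]
grip_width: 1.002
grip_force: 0.0
```

```bash
python3 - <<'E'
from h import *
d=snap('wrist','w1.png'); s=ctrl.get_state(); print([d[k] for k in d if k!='img']); print(s)
E
```

```text
[65.5950746194957, 322.18015350172226, 235.18526504105685, array([0.43219155, 0.14592211, 0.38398942]), array([2.29598848, 1.829802  , 0.23095484])]
{'time': 1.4, 'joint_positions': array([-0.7225999 ,  0.02483898,  0.43663841,  1.79617436, -0.00493874,
        1.32101631,  1.05040233]), 'qd': array([-0.02266867, -0.02924423, -0.02563156,  0.0277825 ,  0.02047052,
        0.02779151, -0.17750992]), 'joint_torque': array([-12.50994533, -26.35702372, -13.38060111, -28.41796517,
        -3.26014414,   0.68947172,   0.14056477]), 'position': array([0.50095576, 0.12275021, 0.22270061]), 'tool_rot': array([ 0.36863075,  3.11586461, -0.00708019]), 'ft_force': array([ 4.07908129, -6.12032117,  1.4529205 ]), 'torque': array([-0.51279315, -0.13249734, -0.00104017]), 'grip_force': 0.0, 'grip_width': 0.9967825685655873}
```

View pics/w1.png

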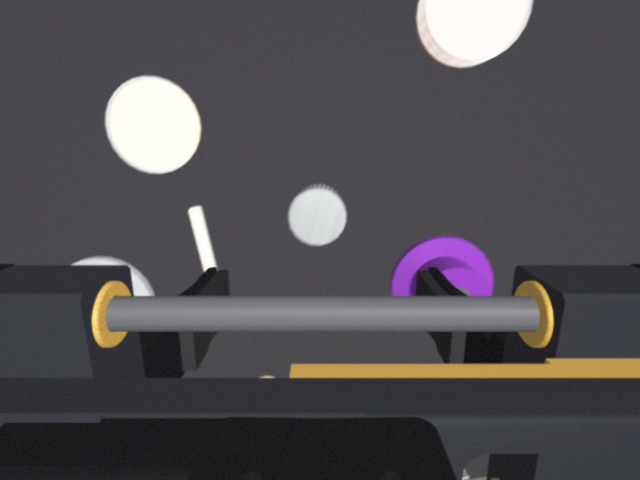

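The wrist view shows the collar's top centred at about (317,216), between the fingers. To the sides are the purple decoy at (440,280), the marker at (203,240) and the edge of the unit at (100,280).

```bash
python3 - <<'E'
from h import *
m=load('w1.png')
print(atz(m,317,216,.04))
d=imaging.get_image('wrist'); print(d['origin'],d['orientation']); s=ctrl.get_state(); print(s['position'],s['tool_rot'],s['qd'].max())
# circle fit of collar top
g=cv2.cvtColor(d['img'],cv2.COLOR_BGR2GRAY); 
c=cv2.HoughCircles(g[150:270,250:400],cv2.HOUGH_GRADIENT,1,50,param1=100,param2=15,minRadius=22,maxRadius=36); print(c)
u,v=c[0][0][:2]+[250,150]
p=atz(d,u,v,.04); print(u,v,p, 'tool-frame cm',R.from_rotvec(s['tool_rot']).inv().apply(p-s['position'])*100)
E
```

```text
[0.49904258 0.12552573 0.04      ]
[0.43560148 0.13850128 0.38396883] [2.29963411 1.81468546 0.2281138 ]
[0.49912431 0.12612635 0.2225749 ] [ 0.3697931   3.11781486 -0.00458934] 0.01582757543355871
[[[77.5 58.5 29. ]]]
327.5 208.5 [0.49872365 0.12692944 0.04      ] tool-frame cm [ 0.09885625  0.11758108 18.2570639 ]
```

Emit:
jog_arm --rows "0.1 0 5 0 0 0 -1;0 0 5 0 0 0 -1;0 0 5 0 0 0 -1;0 0 4 0 0 0 -1;0 0 0 0 0 0 -1"

```text
time: 2.08
position: [0.492, 0.1333, 0.0296]
tool_rot: [-0.351, -3.115, 0.006]
ft_force: [-0.5, 1.0, 0.4]
grip_width: 0.999
grip_force: 0.0
```

```bash
python3 - <<'E'
from h import *
for i in range(3):
    d=imaging.get_image('wrist'); s=ctrl.get_state(); print(s['position'],s['tool_rot'],s['joint_positions'].round(3))
E
```

```text
[0.494213   0.13384301 0.03187048] [-3.51734807e-01 -3.11931501e+00  2.57789846e-03] [-0.699  0.225  0.421  2.006 -0.113  0.935  1.127]
[0.4957727  0.13431464 0.03338857] [3.52005834e-01 3.12128937e+00 3.28235622e-04] [-0.699  0.224  0.422  2.005 -0.113  0.935  1.127]
[0.49657287 0.13460798 0.03420387] [3.51740340e-01 3.11965633e+00 2.06022926e-03] [-0.699  0.223  0.422  2.004 -0.113  0.935  1.127]
```

Emit:
jog_arm --rows "-0.3 -0.8 0 0 0 0 -1;0 0 1 0 0 0 -1;0 0 1 0 0 0 -1;0 0 0.5 0 0 0 -1;0 0 0 0 0 0 -1"

```text
time: 2.85
position: [0.4959, 0.1254, 0.0068]
tool_rot: [-0.352, -3.121, 0.001]
ft_force: [0.6, 0.1, -0.4]
grip_width: 1.001
grip_force: 0.0
```

```bash
python3 - <<'E'
from h import *
for i in range(2):
    d=imaging.get_image('wrist')
    s=ctrl.get_state(); print(s['position'],s['tool_rot'],s['ft_force'])
E
```

```text
[0.4962783  0.12551311 0.00722922] [-3.52096233e-01 -3.12124466e+00  5.67184212e-04] [-0.64561704  0.52630513  0.11610215]
[0.49656837 0.12560027 0.00751384] [-3.52155010e-01 -3.12178900e+00  6.35662306e-05] [-0.43241229 -0.36579169 -0.45128955]
```

Emit:
jog_arm --rows "-0.2 0 0 0 0 0 -1;0 0 0 0 0 0 1;0 0 0 0 0 0 1;0 0 0 0 0 0 1;0 0 0 0 0 0 1" --force 35

```text
time: 3.58
position: [0.4985, 0.1254, 0.0076]
tool_rot: [0.352, 3.122, 0.001]
ft_force: [0.9, 1.3, 0.0]
grip_width: 0.632
grip_force: 4.7
```

Emit:
jog_arm --rows "0 0 0 0 0 0 1;0 0 0 0 0 0 1;0 0 -2 0 0 0 1;0 0 -5 0 0 0 1;0 0 -5 0 0 0 1"

```text
time: 4.2
position: [0.4974, 0.1243, 0.1279]
tool_rot: [-0.353, -3.12, 0.003]
ft_force: [1.3, 0.4, -2.8]
grip_width: 0.628
grip_force: 35.0
```

Emit:
jog_arm --rows "-2 -3 -3 0 0 0 1;-2.6 -3.2 -3 0 0 0 1;-2.6 -3.2 -1 0 0 0 1;-2.4 -3.3 0 0 0 0 1;0 0 0 0 0 0 1"

```text
time: 4.82
position: [0.5636, -0.0253, 0.1971]
tool_rot: [-0.363, -3.12, 0.005]
ft_force: [0.4, -0.2, -2.7]
grip_width: 0.626
grip_force: 35.0
```

Emit:
jog_arm --rows "0 0 0 0 0 0 1;0 0 0 0 0 0 1;0 0 0 0 0 0 1"

```text
time: 5.2
position: [0.5635, -0.0189, 0.1974]
tool_rot: [-0.349, -3.122, -0.001]
ft_force: [0.8, 0.7, -3.4]
grip_width: 0.63
grip_force: 35.0
```

```bash
python3 - <<'E'
from h import *
d=snap('wrist','w2.png'); s=ctrl.get_state(); print(d['origin'],s)
E
```

```text
[ 0.49852997 -0.00493246  0.35899096] {'time': 5.25, 'joint_positions': array([-0.53039022,  0.16272326,  0.57789079,  1.72363761, -0.09275923,
        1.28268595,  1.41540127]), 'qd': array([ 0.00460653,  0.00156594,  0.0048954 , -0.00568241, -0.00101593,
       -0.00105468,  0.00112852]), 'joint_torque': array([-4.19931865e-03, -3.51244962e+01,  3.02774191e+00, -3.17486107e+01,
        3.17712408e-02,  8.69097747e-02, -1.58609488e-03]), 'position': array([ 0.56351205, -0.01922187,  0.1974678 ]), 'tool_rot': array([-3.49961832e-01, -3.12180396e+00, -4.66172197e-04]), 'ft_force': array([ 0.01675378, -0.86297894, -2.74275638]), 'torque': array([-0.02312891,  0.04630737,  0.04269862]), 'grip_force': 34.99990757801733, 'grip_width': 0.6304066603895182}
```

View pics/w2.png

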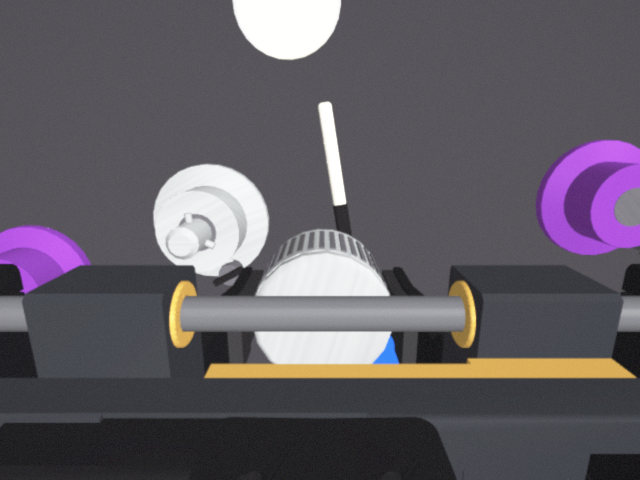

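The collar is held level. The unit is at left: boss top around (183,243), foot centre (211,220), and pins showing near (211,244) and (192,219). I'll enlarge that part.

```bash
python3 - <<'E'
from h import *
a=cv2.imread('pics/w2.png')[155:285,145:275]
cv2.imwrite('pics/crop2.png',cv2.resize(a,None,fx=4.6,fy=4.6,interpolation=cv2.INTER_CUBIC))
E
```

```text
(no output)
```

View pics/crop2.png

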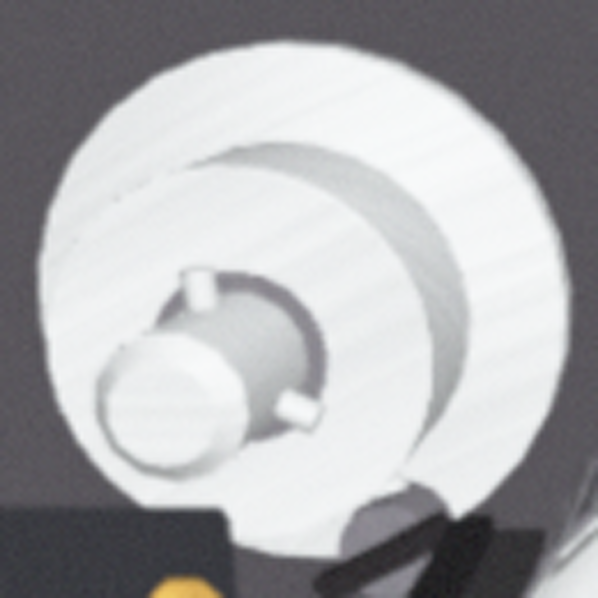

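```bash
python3 - <<'E'
from h import *
m=load('w2.png')
print(atz(m,183,243,.087),atz(m,211.3,219.8,.010))
d=imaging.get_image('wrist'); s=ctrl.get_state(); print(s['position'],s['tool_rot'])
# collar held: top centre in image; rim ellipse
print(atz(m,323,305,s['position'][2]-.008+.04))
# pins' outer ends: (198,270),(305,415) in crop
for c in((198,285),(300,412)): print(atz(m,145+c[0]/4.6,155+c[1]/4.6,.063))
E
```

```text
[ 0.54917096 -0.12459002  0.087     ] [ 0.54747991 -0.12486931  0.01      ]
[ 0.56360168 -0.01941879  0.19755748] [-3.50477875e-01 -3.12194915e+00 -4.38170056e-04]
[ 0.55743129 -0.0179625   0.22955748]
[ 0.5336288  -0.12434543  0.063     ]
[ 0.55988202 -0.11364457  0.063     ]
```

Emit:
jog_arm --rows "-0.4 -4 0 0 0 0 1;-0.5 -4 0 0 0 0 1;0 -2.6 2 0 0 0 1;0 0 4 0 0 0 1;0 0 3 0 0 0 1"

```text
time: 5.92
position: [0.5484, -0.1254, 0.1063]
tool_rot: [-0.353, -3.121, -0.001]
ft_force: [-0.5, 0.2, -3.8]
grip_width: 0.625
grip_force: 35.0
```

Emit:
jog_arm --rows "0 0 0 0 0 0 1;0 0 0 0 0 0 1;0 0 0 0 0 0 1;0 0 0 0 0 0 1"

```text
time: 6.42
position: [0.5497, -0.1255, 0.1087]
tool_rot: [0.352, 3.12, 0.001]
ft_force: [0.3, -0.3, -2.9]
grip_width: 0.628
grip_force: 35.0
```

```bash
python3 - <<'E'
from h import *
a=snap('side','s2.png')['img']; b=snap('scene','c2.png')['img']; s=ctrl.get_state(); print(s['position'],s['tool_rot'],s['joint_positions'].round(2))
cv2.imwrite('pics/crop3.png',np.hstack([cv2.resize(x,(400,400),interpolation=cv2.INTER_CUBIC) for x in(a[210:330,320:440],b[245:365,257:377])]))
E
```

```text
[ 0.5492975  -0.12547179  0.10824154] [3.51945584e-01 3.12061041e+00 4.66762648e-04] [-0.38  0.25  0.64  1.83 -0.17  1.11  1.66]
```

View pics/crop3.png

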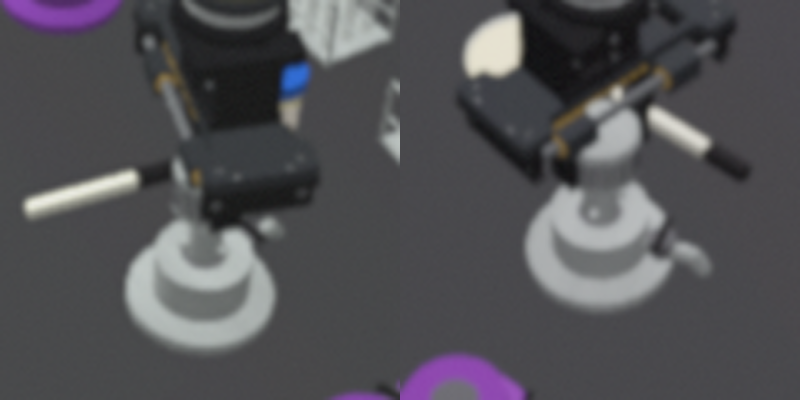

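The collar hangs over the boss, concentric with it in both views. Lowering it now.

Emit:
jog_arm --rows "0 0 0.6 0 0 0 1;0 0 0.6 0 0 0 1;0 0 0.6 0 0 0 1;0 0 0 0 0 0 1"

```text
time: 7.02
position: [0.5482, -0.1254, 0.0887]
tool_rot: [-0.352, -3.12, 0.0]
ft_force: [-0.3, -0.5, -2.6]
grip_width: 0.632
grip_force: 35.0
```

Emit:
jog_arm --rows "0 0 0.6 0 0 0 1;0 0 0.6 0 0 0 1;0 0 0 0 0 0 1;0 0 0 0 0 0 1"

```text
time: 7.52
position: [0.5489, -0.1255, 0.0776]
tool_rot: [0.352, 3.122, 0.0]
ft_force: [-0.6, -0.8, -3.0]
grip_width: 0.622
grip_force: 35.0
```

Emit:
jog_arm --rows "0 0 0.4 0 0 0 1;0 0 0.2 0 0 0 1;0 0 0 0 0 0 1;0 0 0 0 0 0 1"

```text
time: 8.02
position: [0.5494, -0.1256, 0.0722]
tool_rot: [0.352, 3.121, 0.0]
ft_force: [-0.3, 0.2, 4.1]
grip_width: 0.623
grip_force: 35.0
```

Contact on the pins at about 6.8 N. Starting the turn.

Emit:
jog_arm --rows "0 0 0 0 0 0.12 1;0 0 0 0 0 0.12 1;0 0 0 0 0 0 1"

```text
time: 8.4
position: [0.5496, -0.1259, 0.0721]
tool_rot: [0.722, 3.056, -0.0]
ft_force: [0.2, -0.9, 2.8]
grip_width: 0.628
grip_force: 35.0
```

```bash
python3 - <<'E'
from h import *
s=ctrl.get_state(); print(s)
E
```

```text
{'time': 8.4, 'joint_positions': array([-0.39745221,  0.30489139,  0.66769348,  1.8631999 , -0.21640054,
        1.04469505,  1.46400159]), 'qd': array([ 0.00629757, -0.00021747, -0.00993041, -0.00096154,  0.0026886 ,
        0.00035139,  0.03847183]), 'joint_torque': array([ -0.51941615, -34.70347166,   5.20673901, -25.07835031,
        -0.17707421,   0.24495738,  -0.3268952 ]), 'position': array([ 0.54957142, -0.1259191 ,  0.07211014]), 'tool_rot': array([ 7.21695114e-01,  3.05582328e+00, -3.45390593e-04]), 'ft_force': array([ 0.16992097, -0.86756087,  2.80712176]), 'torque': array([-0.22499526, -0.04521892, -0.09794739]), 'grip_force': 35.000689586781206, 'grip_width': 0.6276101859863045}
```

Emit:
jog_arm --rows "0 0 0.1 0 0 0.12 1;0 0 0 0 0 0.12 1;0 0 0 0 0 0 1"

```text
time: 8.78
position: [0.5494, -0.1258, 0.071]
tool_rot: [1.08, 2.949, 0.0]
ft_force: [-0.5, -1.3, 5.1]
grip_width: 0.632
grip_force: 35.0
```

Emit:
jog_arm --rows "0 0 0 0 0 0.12 1;0 0 0 0 0 0.1 1;0 0 0 0 0 0 1"

```text
time: 9.15
position: [0.5493, -0.1257, 0.0709]
tool_rot: [1.396, 2.813, 0.0]
ft_force: [-0.5, -0.8, 4.8]
grip_width: 0.626
grip_force: 35.0
```

Emit:
jog_arm --rows "0 0 0 0 0 0.12 1;0 0 0 0 0 0.1 1;0 0 0 0 0 0 1"

```text
time: 9.52
position: [0.5491, -0.1263, 0.0708]
tool_rot: [1.696, 2.643, -0.001]
ft_force: [0.1, -3.8, 5.1]
grip_width: 0.625
grip_force: 35.0
```

Emit:
jog_arm --rows "0 0 0 0 0 0.12 1;0 0 0 0 0 0.1 1;0 0 0 0 0 0 1"

```text
time: 9.9
position: [0.5475, -0.1244, 0.0691]
tool_rot: [-1.973, -2.44, 0.002]
ft_force: [-0.3, 0.1, -3.7]
grip_width: 0.625
grip_force: 35.0
```

The force fell away, so the keyways are on the pins. Pushing down.

Emit:
jog_arm --rows "0 0 0.3 0 0 0 1;0 0 0.3 0 0 0 1;0 0 0 0 0 0 1;0 0 0 0 0 0 1"

```text
time: 10.4
position: [0.5489, -0.1255, 0.0645]
tool_rot: [1.981, 2.438, 0.0]
ft_force: [0.7, -0.4, -1.8]
grip_width: 0.626
grip_force: 35.0
```

Emit:
jog_arm --rows "0 0 0.3 0 0 0 1;0 0 0.2 0 0 0 1;0 0 0 0 0 0 1;0 0 0 0 0 0 1"

```text
time: 10.9
position: [0.5493, -0.1256, 0.0601]
tool_rot: [1.981, 2.438, 0.001]
ft_force: [-2.2, 1.8, 5.6]
grip_width: 0.628
grip_force: 35.0
```

Emit:
jog_arm --rows "0 0 0.1 0 0 0 1;0 0 0.1 0 0 0 1;0 0 0 0 0 0 1;0 0 0 0 0 0 1"

```text
time: 11.4
position: [0.5493, -0.1256, 0.0581]
tool_rot: [1.981, 2.437, 0.001]
ft_force: [-0.9, 1.3, 6.2]
grip_width: 0.624
grip_force: 35.0
```

```bash
python3 - <<'E'
from h import *
s=ctrl.get_state(); print(s['position'],s['ft_force'],s['torque'],s['qd'].round(3))
E
```

```text
[ 0.54933359 -0.12560672  0.05812481] [-0.89163839  1.2606554   6.22865684] [ 0.00122185  0.43389279 -0.01689531] [-0.     0.     0.001 -0.001 -0.    -0.001 -0.   ]
```

Emit:
jog_arm --rows "0 0 0.1 0 0 0 1;0 0 0.1 0 0 0 1;0 0 0 0 0 0 1;0 0 0 0 0 0 1" --force 50

```text
time: 11.9
position: [0.5493, -0.1256, 0.0576]
tool_rot: [-1.981, -2.438, -0.002]
ft_force: [-5.5, 2.3, 16.8]
grip_width: 0.624
grip_force: 50.0
```

Emit:
jog_arm --rows "0 0 0.05 0 0 0 1;0 0 0 0 0 0 1;0 0 0 0 0 0 1"

```text
time: 12.28
position: [0.5494, -0.1256, 0.0576]
tool_rot: [-1.981, -2.438, -0.003]
ft_force: [-7.9, 2.0, 20.5]
grip_width: 0.624
grip_force: 50.0
```

```bash
python3 - <<'E'
from h import *
a=snap('side','s3.png')['img']; b=snap('scene','c3.png')['img']; s=ctrl.get_state(); print(s['position'],R.from_rotvec(s['tool_rot']).as_matrix()[:,2],s['ft_force'],s['torque'])
cv2.imwrite('pics/crop4.png',np.hstack([cv2.resize(x,(400,400),interpolation=cv2.INTER_CUBIC) for x in(a[225:345,320:440],b[255:375,257:377])]))
E
```

```text
[ 0.54933092 -0.12558098  0.05753071] [ 5.67347175e-04  1.62685344e-03 -9.99998516e-01] [-6.78253194  2.08322922 20.81042535] [0.31653172 1.79874639 0.01580684]
```

View pics/crop4.png

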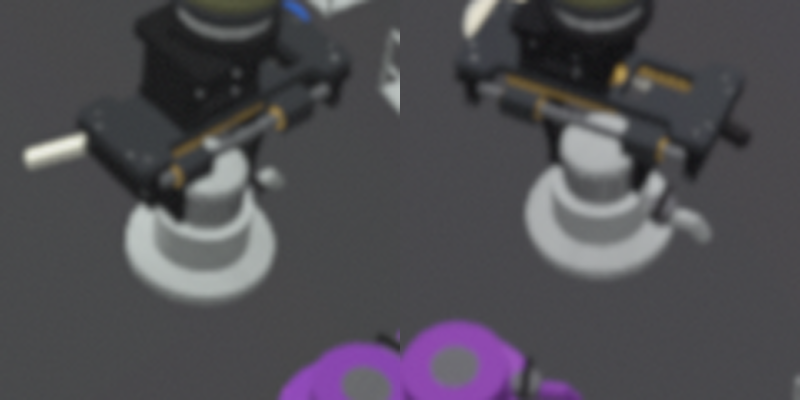

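The collar sits flush and level on the deck. It's at a hard stop, with height unchanged while the force rose to 20 N, and it's still gripped.

```bash
python3 -c "
from bench import ticket; print(ticket.close_job())"
```

```text
the job is handed in; nothing more can be done
None
```

The collar is seated over the boss with its keyways on the pins, its rim flush and level on the deck, and the arm is still holding it pushed home; the job is handed in at about 12.4 s of the 51 s allowed.

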